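Make up two hopper demonstration kits

TASK

Make up the two hopper kits from the stock on the black mat. The long tray gets the outlet with the wide round spout in its largest compartment, the catch cup in the middle one and the brass weight in the smallest; the short tray gets the outlet with the square spout in its larger compartment and the amber vial in its smaller. Set each thing down (do not drop it) so that it stands upright and flat on the compartment's floor, and leave the narrow-spouted outlet, the glue stick and the mouse where they are.

Things in the scene. Friction and masses are not known exactly. Their poses are not given: they have to be found in the camera images.
- outlet_wide: Loose white plastic hopper outlet, spout up: a square flange 60 x 60 x 6 mm with, standing on its middle, an open round tube, 36 mm outside diameter, wall 3 mm, 40 mm tall, so the whole is 46 mm tall. This is the outlet with the wide round spout, for the long tray. Origin: centre of its underside; z up through the spout; x and y along the flange's edges. About 45 g.
- outlet_square: Loose white plastic hopper outlet, spout up: a square flange 60 x 60 x 6 mm with, standing on its middle, an open square tube, 34 x 34 mm outside with sides parallel to the flange's, wall 3 mm, 40 mm tall, so the whole is 46 mm tall. This is the outlet with the square spout, for the short tray. Origin: centre of its underside; z up through the spout; x and y along the flange's edges. About 45 g.
- outlet_narrow: Loose white plastic hopper outlet, spout up: a square flange 60 x 60 x 6 mm with, standing on its middle, an open round tube, only 18 mm outside diameter, wall 2.5 mm, 40 mm tall, so the whole is 46 mm tall. This is the outlet with the narrow round spout; it belongs to no kit and stays where it is. Origin: centre of its underside; z up through the spout; x and y along the flange's edges. About 45 g.
- cup: Loose plain aluminium catch cup, round and straight-sided, open at the top: 50 mm diameter, 60 mm tall, wall 3 mm, about 90 g, standing upright. Origin: centre of its underside, z up.
- weight: Loose brass balance weight standing upright: round body 38 mm diameter and 52 mm tall, on it a small neck and a knob 20 mm in diameter, 68 mm tall in all; about 0.5 kg. Origin: centre of its underside, z up.
- vial: Loose amber glass sample vial standing upright: round, 28 mm diameter and 46 mm tall, with a paper band, on it a white screw cap 25 mm in diameter from 50 to 64 mm, its top; about 60 g. Origin: centre of its underside, z up.
- tray_long: Grey kit tray, fixed to the bench, the longer one, 236 x 92 mm outside, with three compartments in a row. Floor 4 mm thick, outer and dividing walls 4 mm thick, their tops 14 mm above the bench. Origin: middle of its underside on the bench; x along its length, y across, z up. The compartments, each 84 mm wide in y: the largest, 84 mm long, centred at x = -72 mm; the middle one, 74 mm long, centred at x = +11 mm; the smallest, 62 mm long, centred at x = +83 mm.
- tray_short: Grey kit tray, fixed to the bench, the shorter one, 150 x 92 mm outside, with two compartments. Floor 4 mm thick, outer and dividing walls 4 mm thick, their tops 14 mm above the bench. Origin: middle of its underside on the bench; x along its length, y across, z up. The compartments, each 84 mm wide in y: the larger, 84 mm long, centred at x = -29 mm; the smaller, 54 mm long, centred at x = +44 mm.
- glue: Bystander, loose: a glue stick standing upright, red with black foot and white cap, 27 mm diameter, 90 mm tall. Origin: centre of its underside, z up.
- mouse: Bystander, loose: a grey computer mouse, 100 x 60 x 34 mm. Origin: centre of its underside; x along its length.

How it is judged:
By the outcome, as a careful person would: the job done as asked, in the order asked, and still so for the second after the job is handed in, with the robot touching nothing.
It also fails if it takes over 112 s, if anything falls off the work surface, if the arm or the gripper's body presses on something with over 40 N, if the wrist force passes 120 N, or if a joint passes its speed limit or range.

ROBOT

A 6-joint arm with a two-finger parallel gripper is mounted at the origin on the work surface. World frame = base frame: x ahead of the robot, y to its left, z up, the work surface at z = 0. Lengths are in m, angles in rad, forces in N, time in s.
With the tool pointing down it reaches from about 0.375 to 0.925 m from the base axis. Payload 5.7 kg.
Tool frame: the origin (TCP) lies midway between the tips of the shut fingers; the grasp point (between the pads) lies 19 mm behind it; z points along the fingers, y is the line along which they close (so a half turn about z gives the same grasp; the last joint's range is limited). The gripper opens to 88 mm and grips with 3 to 60 N. Pads are 20 mm wide; open, the fingers measure 115 mm over their backs; the gripper's body (75 mm by 178 mm) begins 61 mm behind the grasp point.
Start: joints at [-1.311, 0.359, 1.51, -0, 1.272, -0.115], TCP at [0.22, -0.558, 0.223] pointing down, gripper open.
Joint ranges: [-2.97, 2.97], [-1.01, 2.36], [0.21, 2.38], [-0.96, 4.11], [0.2, 2.71], [-2.98, 2.98]. Speed limits (rad/s): [2.39, 2.39, 3.14, 3.14, 3.14, 3.14].

INTERFACE

Orientations are given as a unit quaternion [w, x, y, z].
In Python, from bench import bot gives the robot as it stands.
- The arm moves only by the tool apply_moves, never from a script. Its argument "plan" is a list of rows, each a list of 4 numbers: the shift along the world's x, y, z in m, then the turn about the world's z in rad. In form: [[tx, ty, tz, roll], ...]. A call has 1 to 20 rows; each row shifts and turns the commanded pose from where the row before left it; what a row does not reach is not made up. A row lasts 1/10 s, in which the tool goes at most 50 mm and 8.59 degrees, less where a joint would pass 70% of its speed; a pose out of reach is approached as far as the arm can. A call is refused whole if a number of a shift passes 0.05 or a number of a turn 0.15, either way. A call with a gripper value outside its range is refused whole. "grip" is the opening, from -1 (shut) to 1 (fully open), set as the call begins (left out, the last holds). The fingers move at their own pace and stop on an object; "newtons" is the grip in N (left out, the last holds). Time passes only in rows, so rows that do not move let the fingers close. It gives the time, the measured TCP pose, the force, the opening and the grip force at its end, in the units of the state.
- bot.observe(): the state, without advancing time (a new reading comes with each control period).
- bot.read_camera(name): name is "scene" or "top" or "wrist"; returns a dict with "pixels" (480x640x3 uint8, red, green, blue), "z_map" (480x640 float32, m along the optical axis (not along the pixel's ray), 0 where there is no reading), "mtx" (3x3 intrinsics, pixels), "R" (3x3) and "t" (3): a world point X has camera coordinates R X + t. Camera axes: x right, y down, z forward; pixel columns grow to the right and rows downward; lengths in m; the calibration is good to about 2 mm. A picture is of the moment at which its call begins.
- bot.hand_in(): hands the job in; it is judged then, once.
The state is a dict: "time": time; "qpos": joint angles; "dq": joint speeds; "tau": joint torques, N m; "tcp_pos": TCP position; "tool_rot": TCP orientation; "ft_force": force on the tool from outside, world axes, zero at the start; "torque": the same for the moment, N m; "grip_width": finger opening in m; "grip_force": force on a finger pad.
Only numpy, scipy, OpenCV 4.12 (cv2) and the standard library are available. Lean on these libraries where they do the work, as an engineer would, in place of code of your own. Each camera call takes 0.05 s, during which the arm holds its last target. There are 200 camera calls.

## Working session

There is one attempt and no reset: what is moved stays moved. The work goes in short steps, Python scripts to look and compute and a tool call to move; the robot and the scene stay as the last step left them, time stands still between calls to the robot, and variables do not carry over. Pictures are saved under pics/ and viewed, at most 14 in all, crops included, and the job is handed in when it is done.

Besides the shell and the picture viewer there is one more tool, called after ">>>" by a JSON object that holds its "method" and its "body". apply_moves: Moves the arm, as the interface text tells. Its arguments: {"type":"object","properties":{"plan":{"type":"array"},"grip":{"type":"number"},"newtons":{"type":"number"}},"required":["plan"]}

```bash
mkdir -p pics; ls; python3 - <<'E'
from bench import bot
import cv2,numpy as np
s=bot.observe(); print(s)
for n in("top","scene"):
    c=bot.read_camera(n); cv2.imwrite(f"pics/{n}0.png",c["pixels"][:,:,::-1]); np.savez(f"pics/{n}0.npz",**c)
    print(n,c["mtx"],c["R"],c["t"])
E
```

```text
pics
{'time': 0.0, 'qpos': array([-1.31110942e+00,  3.59539725e-01,  1.51139722e+00, -1.12549612e-05,
        1.27248831e+00, -1.15112173e-01]), 'dq': array([ 0.00073781,  0.00250609, -0.00056697, -0.00160968,  0.00012142,
        0.00189442]), 'tau': array([ 1.63149991e-03, -5.15366471e+01, -2.70724422e+01,  6.76483219e-02,
        3.47961404e-02, -1.29887044e-04]), 'tcp_pos': array([ 0.21946018, -0.55770311,  0.22180231]), 'tool_rot': array([-9.13522346e-04,  9.82491312e-01,  1.86306151e-01, -7.15428972e-05]), 'ft_force': array([-0.82167717,  0.36196005,  0.04363523]), 'torque': array([-0.04643512, -0.00880311,  0.01029444]), 'grip_force': 0.0, 'grip_width': 0.08840851319040123}
top [[513.72759299   0.         316.05950418]
 [  0.         513.72759299 237.66626368]
 [  0.           0.           1.        ]] [[ 0.02545501 -0.99959914  0.01239392]
 [-0.99667665 -0.02633635 -0.07708475]
 [ 0.07738026 -0.01039054 -0.99694751]] [-0.022587    0.61925204  0.83966617]
scene [[582.88497562   0.         326.11117121]
 [  0.         582.88497562 235.35881957]
 [  0.           0.           1.        ]] [[-0.4052946   0.91410954 -0.01183369]
 [ 0.69746553  0.30081966 -0.65042246]
 [-0.59099757 -0.2718663  -0.75948047]] [ 0.23397784 -0.39004588  1.3568717 ]
```

View pics/top0.png

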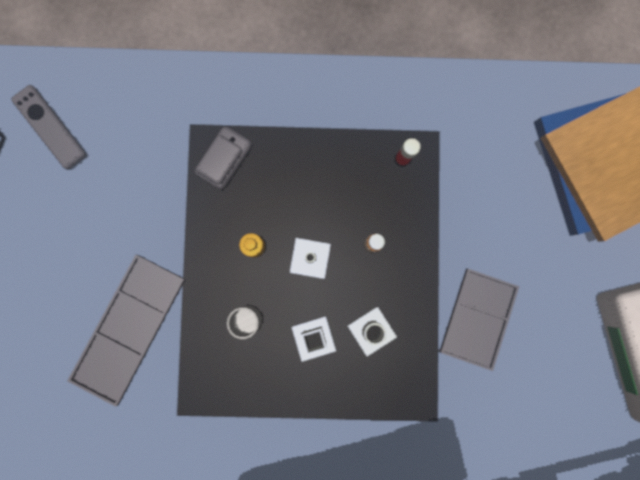

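View pics/scene0.png

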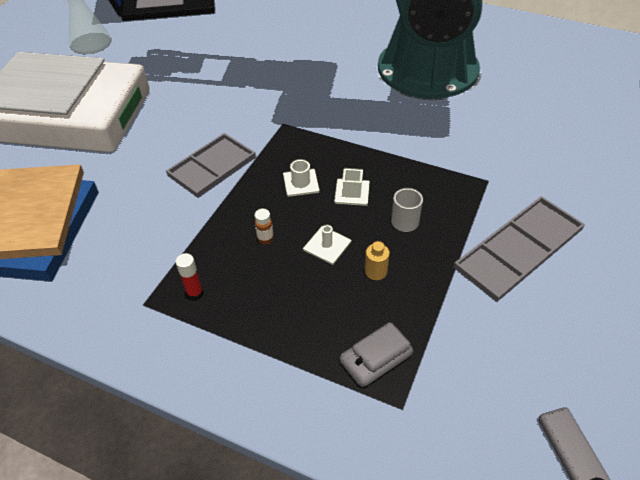

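The top view shows:
- Outlets: wide at (372,331), square at (314,339), narrow at (310,258).
- Other stock: cup (243,322), weight (251,245), vial (375,242).
- Bystanders: glue (410,150) and mouse (222,157).
- Trays: long at about (127,330), short at about (479,318).

The scene view agrees.

```bash
cat > h.py <<'E'
import numpy as np,cv2
def cloud(c):
    z=c["z_map"];v,u=np.indices(z.shape);K=c["mtx"]
    p=np.stack([(u-K[0,2])/K[0,0]*z,(v-K[1,2])/K[1,1]*z,z],-1)
    X=(p-c["t"])@c["R"]; X[z==0]=np.nan; return X
def ray(c,u,v,h):
    "world point on plane z=h seen at pixel u,v"
    K=c["mtx"];d=c["R"].T@np.array([(u-K[0,2])/K[0,0],(v-K[1,2])/K[1,1],1.]);o=-c["R"].T@c["t"]
    return o+d*(h-o[2])/d[2]
E
python3 - <<'E'
from h import *
np.set_printoptions(precision=4,suppress=True)
T=dict(np.load("pics/top0.npz"));S=dict(np.load("pics/scene0.npz"))
X=cloud(T);Y=cloud(S)
px=dict(wide=(372,331),square=(314,339),narrow=(310,258),cup=(243,322),weight=(251,245),vial=(375,242),glue=(408,153),mouse=(222,157))
m=(X[...,2]>0.004).astype(np.uint8)
print("bench z",np.nanmedian(X[150:400,190:430,2]))
for n,(u,v) in px.items():
    g=ray(T,u,v,.03)[:2]
    for nm,C in(("top",X),("scene",Y)):
        d=np.linalg.norm(C[...,:2]-g,axis=-1)
        P=C[(d<.055)&(C[...,2]>.003)&(C[...,2]<.12)]
        zt=np.percentile(P[:,2],97); Q=P[P[:,2]>zt-.006]
        r=cv2.minAreaRect((Q[:,:2]*1000).astype(np.float32)); R=cv2.minAreaRect((P[:,:2]*1000).astype(np.float32))
        print(n,nm,"top z",zt,"top rect",np.round(r[0],1),np.round(r[1],1),"all",np.round(R[0],1),np.round(R[1],1),round(R[2],1))
for n,(u,v) in dict(long=(127,330),short=(479,318)).items():
    g=ray(T,u,v,.01)[:2]
    for nm,C in(("top",X),("scene",Y)):
        d=np.linalg.norm(C[...,:2]-g,axis=-1)
        P=C[(d<.135 if n=="long" else d<.095)&(C[...,2]<.03)]
        print(n,nm,np.percentile(P[:,2],[5,30,50,70,90,97]))
        Q=P[P[:,2]>.0085]; 
        if len(Q): r=cv2.minAreaRect((Q[:,:2]*1000).astype(np.float32));print(r)
i=T["pixels"][:,:,::-1]
cv2.imwrite("pics/traysL.png",cv2.resize(i[240:420,55:195],None,fx=3.3,fy=3.3,interpolation=cv2.INTER_CUBIC))
cv2.imwrite("pics/traysS.png",cv2.resize(i[260:380,430:530],None,fx=5,fy=5,interpolation=cv2.INTER_CUBIC))
cv2.imwrite("pics/out.png",cv2.resize(i[220:370,210:410],None,fx=4,fy=4,interpolation=cv2.INTER_CUBIC))
E
```

```text
bench z 9.362720810667662e-05
wide top top z 0.04588359475593686 top rect [ 465.  -105.9] [33.8 35.3] all [ 468.4 -105.1] [101.2  92.5] 35.3
wide scene top z 0.04640902373137825 top rect [ 464.1 -103.2] [36.5 35.8] all [ 470.2 -101.3] [95.2 98.8] 38.5
square top top z 0.04600864723422157 top rect [450.1  -7. ] [34.2 34.1] all [451.6  -2.4] [101.8  96.6] 10.5
square scene top z 0.0467781538852002 top rect [447.6  -4.1] [39.7 33.8] all [458.   -5.8] [ 92.7 106.1] 17.5
narrow top top z 0.043976604955794876 top rect [586.1   2.8] [16.5 16.4] all [584.8   3.1] [103.6 101.8] 74.1
narrow scene top z 0.04512107253505158 top rect [585.    5.6] [17.4 16.6] all [585.    4.3] [104.7 105.5] 34.2
cup top top z 0.0607050421357134 top rect [478.7 107. ] [48.8 48.9] all [471.4 110.7] [100.6  91.2] 51.6
cup scene top z 0.06054948500234542 top rect [476.  110.5] [48.7 50.9] all [483.7 111.9] [ 94.5 105.8] 15.6
weight top top z 0.06851380569988298 top rect [604.2  99. ] [17.7 18.9] all [605.1  97.7] [104.   96.2] 38.4
weight scene top z 0.0687408326297207 top rect [602.8 101.9] [19.3 18.5] all [605.  10
[... 633 characters left out ...]
.1] [49.4 79.8] all [754.1 152.7] [103.3  97.9] 63.9
long top [-0.0029 -0.0007  0.0006  0.0026  0.0057  0.0133]
((458.53363037109375, 307.45458984375), (93.46243286132812, 236.88510131835938), 64.16690826416016)
long scene [-0.0017  0.0003  0.0017  0.0038  0.0087  0.0143]
((456.55572509765625, 310.3736572265625), (93.95956420898438, 239.80508422851562), 64.36546325683594)
short top [-0.0026 -0.0002  0.0016  0.0033  0.0084  0.0138]
((490.26324462890625, -287.5008239746094), (93.96846008300781, 150.24000549316406), 72.02244567871094)
short scene [-0.0016  0.0008  0.0029  0.005   0.0121  0.0146]
((487.3794250488281, -284.76751708984375), (98.903564453125, 152.98667907714844), 72.03845977783203)
```

View pics/traysL.png

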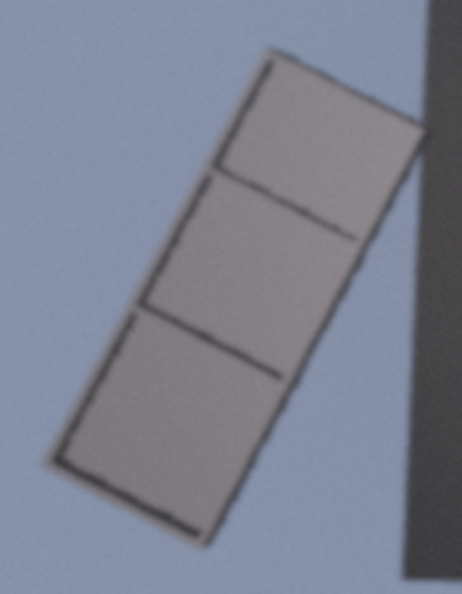

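View pics/traysS.png

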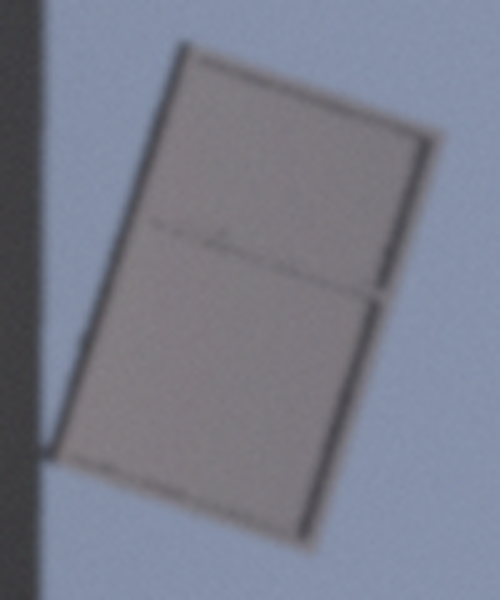

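View pics/out.png

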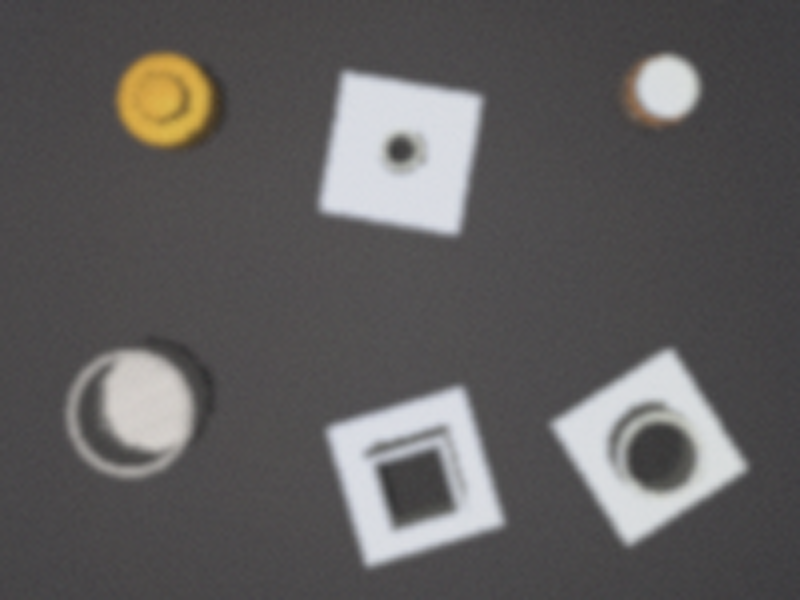

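The crops confirm that the smallest compartments lie at the far (upper) end of both trays. Flange corners, in crop pixels:
- Square: (327,430), (463,387), (504,523), (367,567)
- Wide: (672,349), (748,466), (629,546), (551,424)

The heights measured from both views match the text.

```bash
python3 - <<'E'
from h import *
T=dict(np.load("pics/top0.npz"))
for n,cs in dict(square=[(327,430),(463,387),(504,523),(367,567)],wide=[(672,349),(748,466),(629,546),(551,424)]).items():
    P=np.array([ray(T,210+(u+.5)/4-.5,220+(v+.5)/4-.5,.006)[:2] for u,v in cs])*1000
    e=[np.degrees(np.arctan2(*(P[(i+1)%4]-P[i])[::-1]))%90 for i in range(4)]
    print(n,P.mean(0).round(1),np.round(e,1),[np.linalg.norm(P[(i+1)%4]-P[i]).round(1) for i in range(4)])
def R(a):a=np.radians(a);return np.array([[np.cos(a),-np.sin(a)],[np.sin(a),np.cos(a)]])
for n,o,a,xs in(("long",(457.5,308.9),-25.8,(-72,11,83)),("short",(488.8,-286.1),-18,(-29,44))):
    for x in xs: print(n,x,(np.array(o)+R(a)@[x,0]).round(1))
E
```

```text
square [449.5  -6.7] [18.8 18.3 18.9 18.1] [np.float64(60.3), np.float64(59.5), np.float64(60.6), np.float64(59.6)]
wide [ 464.7 -105.8] [34.3 34.7 34.1 32.8] [np.float64(58.6), np.float64(60.7), np.float64(60.6), np.float64(60.5)]
long -72 [392.7 340.2]
long 11 [467.4 304.1]
long 83 [532.2 272.8]
short -29 [ 461.2 -277.1]
short 44 [ 530.6 -299.7]
```

>>> {"method": "apply_moves", "body": {"plan": [[0.0223, 0.0412, -0.0093, 0.0198], [0.0223, 0.0412, -0.0093, 0.0198], [0.0223, 0.0412, -0.0093, 0.0198], [0.0223, 0.0412, -0.0093, 0.0198], [0.0223, 0.0412, -0.0093, 0.0198], [0.0223, 0.0412, -0.0093, 0.0198], [0.0223, 0.0412, -0.0093, 0.0198], [0.0223, 0.0412, -0.0093, 0.0198], [0.0223, 0.0412, -0.0093, 0.0198], [0.0223, 0.0412, -0.0093, 0.0198], [0.0223, 0.0412, -0.0093, 0.0198], [0, 0, 0, 0], [0, 0, 0, 0]], "grip": 1, "newtons": 20}}

```text
time: 1.4
tcp_pos: [0.4647, -0.1042, 0.1199]
tool_rot: [-0.0, 0.956, 0.294, -0.001]
ft_force: [-0.1, -0.3, -0.2]
grip_width: 0.0877
grip_force: 0.0
```

```bash
cat >> h.py <<'E'
from bench import bot
def wrist(name):
    c=bot.read_camera("wrist");cv2.imwrite(f"pics/{name}.png",c["pixels"][:,:,::-1]);np.savez(f"pics/{name}.npz",**c);return c
def st():
    s=bot.observe();w,x,y,z=s["tool_rot"];a=2*np.degrees(np.arctan2(y,x))
    print("t",round(s["time"],2),"tcp",(s["tcp_pos"]*1000).round(1),"finger yaw",round((a-90),1),"w",round(s["grip_width"]*1000,1),"gf",s["grip_force"],"f",s["ft_force"].round(1),"q",s["qpos"].round(2))
E
python3 - <<'E'
from h import *
st();c=wrist("w1");X=cloud(c)
m=X[...,2]; g=np.array([.4645,-.1045])
d=np.linalg.norm(X[...,:2]-g,axis=-1)
for lo,hi,r in((.04,.055,.03),(.003,.012,.05)):
    Q=X[(d<r)&(m>lo)&(m<hi)]
    if len(Q)>20: print(len(Q),np.median(Q[:,2]),cv2.minAreaRect((Q[:,:2]*1000).astype(np.float32)))
E
```

```text
t 1.4 tcp [ 464.7 -104.2  119.9] finger yaw -55.9 w 87.7 gf 0.0 f [-0.1 -0.3 -0.2] q [-0.37  0.31  1.89 -0.    0.94  0.61]
863 0.04669283887636581 ((462.7975769042969, -105.58989715576172), (35.288368225097656, 35.136722564697266), 66.8552017211914)
4059 0.0072751868001798 ((464.1378479003906, -103.0745849609375), (95.55140686035156, 97.18937683105469), 61.029075622558594)
```

View pics/w1.png

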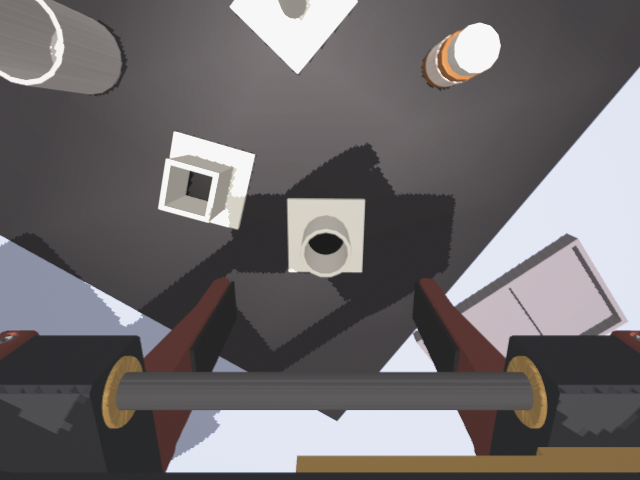

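The wrist view shows the wide outlet square to the fingers and centred between them at (326,250). I'll descend and grip.

>>> {"method": "apply_moves", "body": {"plan": [[0, 0, -0.035, 0], [0, 0, -0.035, 0], [0, 0, -0.022, 0], [0, 0, -0.01, 0], [0, 0, -0.005, 0], [0, 0, 0, 0]]}}

```text
time: 2.05
tcp_pos: [0.4649, -0.106, 0.0135]
tool_rot: [0.0, 0.957, 0.291, 0.0]
ft_force: [0.6, -0.6, 0.0]
grip_width: 0.0876
grip_force: 0.0
```

>>> {"method": "apply_moves", "body": {"plan": [[0, 0, 0, 0], [0, 0, 0, 0], [0, 0, 0, 0], [0, 0, 0, 0], [0, 0, 0, 0], [0, 0, 0, 0]], "grip": -1, "newtons": 20}}

```text
time: 2.65
tcp_pos: [0.465, -0.1051, 0.0134]
tool_rot: [-0.0, 0.956, 0.292, 0.0]
ft_force: [1.1, -0.4, -0.2]
grip_width: 0.0431
grip_force: 0.0
```

>>> {"method": "apply_moves", "body": {"plan": [[0, 0, 0, 0], [0, 0, 0, 0], [0, 0, 0, 0], [0, 0, 0, 0], [0, 0, 0.005, 0], [0, 0, 0.025, 0], [0, 0, 0.04, 0], [0, 0, 0.04, 0]]}}

```text
time: 3.45
tcp_pos: [0.464, -0.1048, 0.1243]
tool_rot: [-0.001, 0.956, 0.292, -0.001]
ft_force: [0.4, -0.3, 0.0]
grip_width: 0.0348
grip_force: 20.0
```

>>> {"method": "apply_moves", "body": {"plan": [[-0.003, 0.0186, 0, 0.022], [-0.0059, 0.0371, 0, 0.0439], [-0.0059, 0.0371, 0, 0.0439], [-0.0059, 0.0371, 0, 0.0439], [-0.0059, 0.0371, 0, 0.0439], [-0.0059, 0.0371, 0, 0.0439], [-0.0059, 0.0371, 0, 0.0439], [-0.0059, 0.0371, 0, 0.0439], [-0.0059, 0.0371, 0, 0.0439], [-0.0059, 0.0371, 0, 0.0439], [-0.0059, 0.0371, 0, 0.0439], [-0.0059, 0.0371, 0, 0.0439], [-0.003, 0.0186, 0, 0.022], [0, 0, -0.03, 0], [0, 0, -0.03, 0], [0, 0, -0.01, 0], [0, 0, 0, 0]]}}

```text
time: 5.15
tcp_pos: [0.3928, 0.3393, 0.0522]
tool_rot: [-0.0, 0.847, 0.531, -0.002]
ft_force: [0.7, -0.1, 0.1]
grip_width: 0.0348
grip_force: 20.0
```

```bash
python3 - <<'E'
from h import *
st();c=wrist("w2");X=cloud(c)
E
```

```text
t 5.15 tcp [392.8 339.3  52.2] finger yaw -25.9 w 34.8 gf 20.000092917471193 f [ 0.7 -0.1  0.1] q [0.58 0.47 1.85 0.   0.82 1.03]
```

View pics/w2.png

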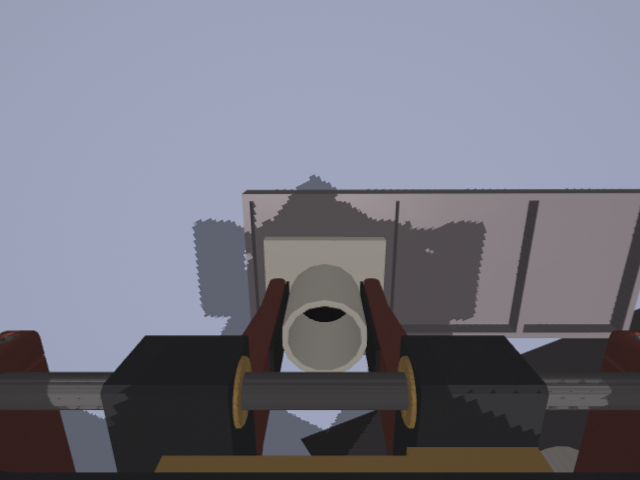

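The outlet sits level and parallel to the tray. Its flange (265–385) is centred between the compartment walls (256–397). I'll set it down.

>>> {"method": "apply_moves", "body": {"plan": [[0, 0, -0.018, 0], [0, 0, -0.01, 0], [0, 0, -0.003, 0], [0, 0, -0.001, 0], [0, 0, -0.001, 0], [0, 0, 0, 0]]}}

```text
time: 5.8
tcp_pos: [0.3943, 0.3404, 0.0208]
tool_rot: [-0.0, 0.847, 0.531, 0.0]
ft_force: [0.4, 0.4, -0.8]
grip_width: 0.0342
grip_force: 20.0
```

>>> {"method": "apply_moves", "body": {"plan": [[0, 0, -0.001, 0], [0, 0, -0.001, 0], [0, 0, 0, 0]]}}

```text
time: 6.1
tcp_pos: [0.394, 0.3402, 0.0183]
tool_rot: [-0.0, 0.847, 0.531, -0.0]
ft_force: [-0.2, 0.5, -0.4]
grip_width: 0.0345
grip_force: 20.0
```

>>> {"method": "apply_moves", "body": {"plan": [[0, 0, -0.0007, 0], [0, 0, 0, 0], [0, 0, 0, 0]]}}

```text
time: 6.4
tcp_pos: [0.394, 0.3402, 0.0176]
tool_rot: [-0.0, 0.847, 0.531, -0.0]
ft_force: [-0.4, 0.1, -0.4]
grip_width: 0.0346
grip_force: 20.0
```

>>> {"method": "apply_moves", "body": {"plan": [[0, 0, -0.0007, 0], [0, 0, 0, 0], [0, 0, 0, 0]]}}

```text
time: 6.7
tcp_pos: [0.3941, 0.3402, 0.0173]
tool_rot: [-0.0, 0.847, 0.531, 0.0]
ft_force: [-0.6, -1.2, 5.8]
grip_width: 0.0349
grip_force: 20.0
```

Contact at 5.8 N. I'll release, rise and go to the cup.

>>> {"method": "apply_moves", "body": {"plan": [[0, 0, 0, 0], [0, 0, 0, 0], [0, 0, 0, 0], [0, 0, 0.01, 0], [0, 0, 0.03, 0], [0, 0, 0.04, 0], [0, 0, 0.03, 0]], "grip": 0.2}}

```text
time: 7.4
tcp_pos: [0.3944, 0.3404, 0.1293]
tool_rot: [-0.0, 0.847, 0.531, 0.001]
ft_force: [1.2, 0.8, -0.1]
grip_width: 0.0532
grip_force: 0.0
```

>>> {"method": "apply_moves", "body": {"plan": [[0.0139, -0.0386, 0, 0], [0.0139, -0.0386, 0, 0], [0.0139, -0.0386, 0, 0], [0.0139, -0.0386, 0, 0], [0.0139, -0.0386, 0, 0], [0.0139, -0.0386, 0, 0], [0, 0, 0, 0], [0, 0, 0, 0]], "grip": 1}}

```text
time: 8.2
tcp_pos: [0.4776, 0.108, 0.1274]
tool_rot: [-0.0, 0.848, 0.53, 0.0]
ft_force: [0.4, 1.1, 0.2]
grip_width: 0.0882
grip_force: 0.0
```

```bash
python3 - <<'E'
from h import *
st();c=wrist("w3");X=cloud(c)
d=np.linalg.norm(X[...,:2]-[.4773,.1088],axis=-1);Q=X[(d<.04)&(X[...,2]>.053)&(X[...,2]<.068)]
print(len(Q),np.median(Q[:,2]),cv2.minAreaRect((Q[:,:2]*1000).astype(np.float32)))
d=np.linalg.norm(X[...,:2]-[.392,.340],axis=-1);Q=X[(d<.04)&(X[...,2]>.03)&(X[...,2]<.068)]
t=bot.read_camera("top");np.savez("pics/t3.npz",**t);X=cloud(t)
d=np.linalg.norm(X[...,:2]-[.392,.340],axis=-1);Q=X[(d<.035)&(X[...,2]>.042)&(X[...,2]<.068)]
print("wide top",len(Q),Q[:,2].min(),np.median(Q[:,2]),Q[:,2].max(),cv2.minAreaRect((Q[:,:2]*1000).astype(np.float32)))
E
```

```text
t 8.2 tcp [477.6 108.  127.4] finger yaw -26.0 w 88.2 gf 0.0 f [0.4 1.1 0.2] q [0.08 0.32 1.86 0.   0.97 0.53]
1376 0.06069461917265294 ((476.1876220703125, 108.29647064208984), (49.312644958496094, 49.23796463012695), 68.1845932006836)Traceback (most recent call last):
  File "<stdin>", line 8, in <module>
    return umr_minimum(a, axis, None, out, keepdims, initial, where)
ValueError: zero-size array to reduction operation minimum which has no identity
```

The cup is centred under the gripper, so I'll descend and grip it. The arm probably hides the wide outlet from the top camera. I'll check that later.

>>> {"method": "apply_moves", "body": {"plan": [[-0.0005, 0, -0.035, 0], [0, 0, -0.035, 0], [0, 0, -0.022, 0], [0, 0, -0.01, 0], [0, 0, -0.003, 0], [0, 0, 0, 0]]}}

```text
time: 8.9
tcp_pos: [0.477, 0.1093, 0.0222]
tool_rot: [-0.0, 0.847, 0.531, 0.0]
ft_force: [0.0, -0.6, -0.2]
grip_width: 0.0879
grip_force: 0.0
```

>>> {"method": "apply_moves", "body": {"plan": [[0, 0, 0, 0], [0, 0, 0, 0], [0, 0, 0, 0], [0, 0, 0, 0], [0, 0, 0, 0], [0, 0, 0, 0], [0, 0, 0, 0], [0, 0, 0, 0]], "grip": -1, "newtons": 20}}

```text
time: 9.7
tcp_pos: [0.4771, 0.1085, 0.0222]
tool_rot: [0.0, 0.847, 0.531, 0.0]
ft_force: [-0.7, -0.5, 6.2]
grip_width: 0.0506
grip_force: 20.0
```

>>> {"method": "apply_moves", "body": {"plan": [[0, 0, 0.005, 0], [0, 0, 0.02, 0], [0, 0, 0.04, 0], [0, 0, 0.035, 0], [-0.0008, 0.015, 0, 0], [-0.0018, 0.036, 0, 0], [-0.0018, 0.036, 0, 0], [-0.0018, 0.036, 0, 0], [-0.0018, 0.036, 0, 0], [-0.001, 0.021, 0, 0], [-0.0008, 0.015, 0, 0], [0, 0, -0.035, 0], [0, 0, -0.03, 0], [0, 0, -0.01, 0], [0, 0, 0, 0], [0, 0, 0, 0]]}}

```text
time: 11.3
tcp_pos: [0.4677, 0.3035, 0.0476]
tool_rot: [0.0, 0.848, 0.531, 0.0]
ft_force: [-0.5, -0.7, -0.8]
grip_width: 0.0505
grip_force: 20.0
```

```bash
python3 - <<'E'
from h import *
st();c=wrist("w4")
E
```

```text
t 11.3 tcp [467.7 303.5  47.6] finger yaw -25.9 w 50.5 gf 19.999802615493536 f [-0.5 -0.7 -0.8] q [0.45 0.51 1.78 0.   0.85 0.9 ]
```

View pics/w4.png

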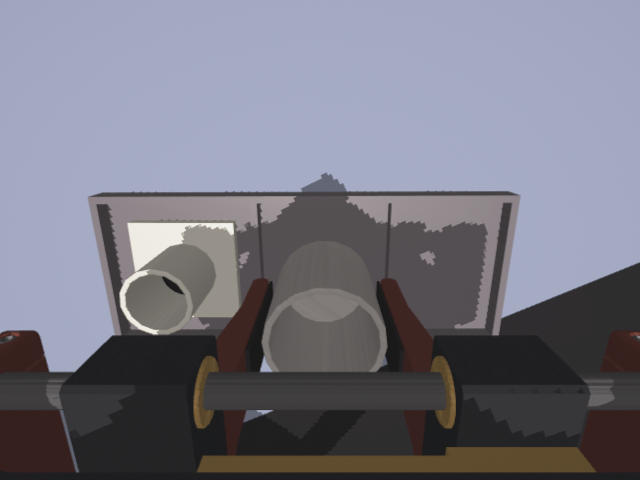

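The wide outlet lies flat and central in its compartment (flange 129–240 between walls 108–262). The cup is centred between the dividers at 261 and 389.

>>> {"method": "apply_moves", "body": {"plan": [[0, 0, -0.012, 0], [0, 0, -0.006, 0], [0, 0, -0.001, 0], [0, 0, -0.001, 0], [0, 0, 0, 0], [0, 0, 0, 0]]}}

```text
time: 11.95
tcp_pos: [0.4672, 0.3037, 0.0271]
tool_rot: [-0.0, 0.847, 0.531, 0.0]
ft_force: [0.3, -0.1, -0.1]
grip_width: 0.0504
grip_force: 20.0
```

>>> {"method": "apply_moves", "body": {"plan": [[0, 0, -0.0007, 0], [0, 0, 0, 0], [0, 0, 0, 0]]}}

```text
time: 12.25
tcp_pos: [0.4672, 0.3036, 0.0263]
tool_rot: [-0.0, 0.847, 0.531, 0.0]
ft_force: [0.7, -0.7, -0.2]
grip_width: 0.0505
grip_force: 20.0
```

>>> {"method": "apply_moves", "body": {"plan": [[0, 0, -0.0006, 0], [0, 0, 0, 0], [0, 0, 0, 0]]}}

```text
time: 12.55
tcp_pos: [0.4672, 0.3036, 0.0262]
tool_rot: [-0.0, 0.847, 0.531, 0.0]
ft_force: [-1.5, -0.8, 4.3]
grip_width: 0.0506
grip_force: 20.0
```

>>> {"method": "apply_moves", "body": {"plan": [[0, 0, 0, 0], [0, 0, 0, 0], [0, 0, 0, 0], [0, 0, 0.01, 0], [0, 0, 0.03, 0], [0, 0, 0.04, 0], [0, 0, 0.03, 0]], "grip": 0.45}}

```text
time: 13.25
tcp_pos: [0.4676, 0.3038, 0.1381]
tool_rot: [0.0, 0.847, 0.531, 0.001]
ft_force: [-0.3, -0.4, 0.2]
grip_width: 0.0637
grip_force: 0.0
```

>>> {"method": "apply_moves", "body": {"plan": [[0.0227, -0.0339, 0, 0], [0.0227, -0.0339, 0, 0], [0.0227, -0.0339, 0, 0], [0.0227, -0.0339, 0, 0], [0.0227, -0.0339, 0, 0], [0.0227, -0.0339, 0, 0], [0, 0, 0, 0], [0, 0, 0, 0]], "grip": 1}}

```text
time: 14.05
tcp_pos: [0.6035, 0.0995, 0.1359]
tool_rot: [-0.0, 0.848, 0.53, 0.0]
ft_force: [-0.1, 1.5, -0.2]
grip_width: 0.0877
grip_force: 0.0
```

```bash
python3 - <<'E'
from h import *
st();c=wrist("w5");X=cloud(c)
d=np.linalg.norm(X[...,:2]-[.6035,.1005],axis=-1)
for lo,hi in((.062,.075),(.045,.056)):
    Q=X[(d<.03)&(X[...,2]>lo)&(X[...,2]<hi)]
    print(len(Q),np.median(Q[:,2]),cv2.minAreaRect((Q[:,:2]*1000).astype(np.float32)))
E
```

```text
t 14.05 tcp [603.5  99.5 135.9] finger yaw -26.0 w 87.7 gf 0.0 f [-0.1  1.5 -0.2] q [0.05 0.46 1.58 0.   1.1  0.5 ]
681 0.06901780160631509 ((602.0867919921875, 100.0760498046875), (19.17070198059082, 19.224863052368164), 72.83369445800781)
1429 0.053087531237397075 ((602.206787109375, 99.77574157714844), (37.1824951171875, 37.20842361450195), 79.68060302734375)
```

>>> {"method": "apply_moves", "body": {"plan": [[-0.0005, 0, -0.04, 0], [0, 0, -0.04, 0], [0, 0, -0.025, 0], [0, 0, -0.01, 0], [0, 0, -0.003, 0], [0, 0, 0, 0]]}}

```text
time: 14.7
tcp_pos: [0.603, 0.1009, 0.0183]
tool_rot: [0.0, 0.847, 0.531, 0.0]
ft_force: [0.4, -0.2, 0.2]
grip_width: 0.088
grip_force: 0.0
```

>>> {"method": "apply_moves", "body": {"plan": [[0, 0, 0, 0], [0, 0, 0, 0], [0, 0, 0, 0], [0, 0, 0, 0], [0, 0, 0, 0], [0, 0, 0, 0], [0, 0, 0, 0], [0, 0, 0, 0], [0, 0, 0, 0], [0, 0, 0, 0]], "grip": -1, "newtons": 50}}

```text
time: 15.7
tcp_pos: [0.603, 0.1001, 0.0176]
tool_rot: [0.0, 0.847, 0.531, 0.0]
ft_force: [-0.1, -0.9, 0.8]
grip_width: 0.0371
grip_force: 50.0
```

>>> {"method": "apply_moves", "body": {"plan": [[0, 0, 0.004, 0], [0, 0, 0.012, 0], [0, 0, 0.03, 0], [0, 0, 0.035, 0], [0, 0, 0.02, 0], [-0.005, 0.012, 0, 0], [-0.0122, 0.0297, 0, 0], [-0.0122, 0.0297, 0, 0], [-0.0122, 0.0297, 0, 0], [-0.0122, 0.0297, 0, 0], [-0.012, 0.0297, 0, 0], [-0.005, 0.0122, 0, 0], [0, 0, -0.025, 0], [0, 0, -0.03, 0], [0, 0, -0.018, 0], [0, 0, -0.005, 0], [0, 0, 0, 0], [0, 0, 0, 0]]}}

```text
time: 17.5
tcp_pos: [0.5325, 0.2731, 0.0412]
tool_rot: [0.0, 0.847, 0.531, 0.0]
ft_force: [-0.2, 1.1, -4.7]
grip_width: 0.0377
grip_force: 50.0
```

```bash
python3 - <<'E'
from h import *
st();c=wrist("w6")
E
```

```text
t 17.5 tcp [532.5 273.1  41.2] finger yaw -25.9 w 37.7 gf 49.998459219932556 f [-0.2  1.1 -4.7] q [0.36 0.57 1.69 0.   0.89 0.81]
```

View pics/w6.png

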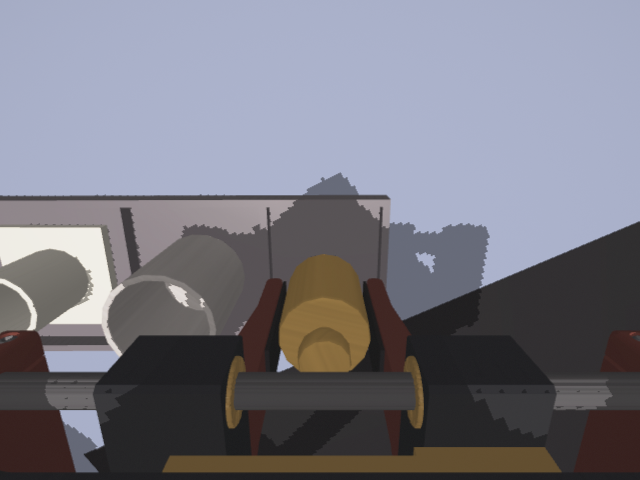

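The weight is centred between the walls at 269 and 381. The cup stands upright next to it and clear of the fingers.

>>> {"method": "apply_moves", "body": {"plan": [[0, 0, -0.01, 0], [0, 0, -0.006, 0], [0, 0, -0.0015, 0], [0, 0, -0.001, 0], [0, 0, 0, 0], [0, 0, 0, 0]]}}

```text
time: 18.15
tcp_pos: [0.5322, 0.2729, 0.0223]
tool_rot: [-0.0, 0.847, 0.531, 0.0]
ft_force: [-0.4, -1.1, -5.7]
grip_width: 0.0373
grip_force: 50.0
```

>>> {"method": "apply_moves", "body": {"plan": [[0, 0, -0.0006, 0], [0, 0, 0, 0], [0, 0, 0, 0]]}}

```text
time: 18.45
tcp_pos: [0.5322, 0.2729, 0.0216]
tool_rot: [-0.0, 0.847, 0.531, 0.0]
ft_force: [-0.0, 0.6, -4.5]
grip_width: 0.0374
grip_force: 50.0
```

>>> {"method": "apply_moves", "body": {"plan": [[0, 0, -0.0007, 0], [0, 0, 0, 0], [0, 0, 0, 0]]}}

```text
time: 18.75
tcp_pos: [0.5323, 0.273, 0.0216]
tool_rot: [0.0, 0.847, 0.531, 0.0]
ft_force: [-2.4, -0.7, 5.9]
grip_width: 0.0373
grip_force: 50.0
```

>>> {"method": "apply_moves", "body": {"plan": [[0, 0, 0, 0], [0, 0, 0, 0], [0, 0, 0, 0], [0, 0, 0.01, 0], [0, 0, 0.03, 0], [0, 0, 0.04, 0], [0, 0, 0.035, 0]], "grip": 0.15}}

```text
time: 19.45
tcp_pos: [0.5321, 0.2729, 0.1379]
tool_rot: [-0.0, 0.847, 0.531, 0.0]
ft_force: [0.3, 0.2, -0.2]
grip_width: 0.0504
grip_force: 0.0
```

>>> {"method": "apply_moves", "body": {"plan": [[-0.0105, -0.0348, 0, 0.0969], [-0.0105, -0.0348, 0, 0.0969], [-0.0105, -0.0348, 0, 0.0969], [-0.0105, -0.0348, 0, 0.0969], [-0.0105, -0.0348, 0, 0.0969], [-0.0105, -0.0348, 0, 0.0969], [-0.0105, -0.0348, 0, 0.0969], [-0.0105, -0.0348, -0.01, 0.0969], [0, 0, 0, 0], [0, 0, 0, 0]], "grip": 1, "newtons": 20}}

```text
time: 20.45
tcp_pos: [0.4481, -0.0059, 0.1263]
tool_rot: [0.0, 0.585, 0.811, 0.0]
ft_force: [-0.5, -0.0, -0.2]
grip_width: 0.0881
grip_force: 0.0
```

```bash
python3 - <<'E'
from h import *
st();c=wrist("w7");X=cloud(c)
d=np.linalg.norm(X[...,:2]-[.4485,-.0053],axis=-1)
Q=X[(d<.03)&(X[...,2]>.041)&(X[...,2]<.055)]
print(len(Q),np.median(Q[:,2]),cv2.minAreaRect((Q[:,:2]*1000).astype(np.float32)))
E
```

```text
t 20.45 tcp [448.1  -5.9 126.3] finger yaw 18.3 w 88.1 gf 0.0 f [-0.5 -0.  -0.2] q [-0.17  0.27  1.94  0.    0.93 -0.49]
1000 0.0469965819350389 ((447.7899475097656, -6.424192428588867), (33.87782669067383, 34.97761154174805), 17.956079483032227)
```

View pics/w7.png

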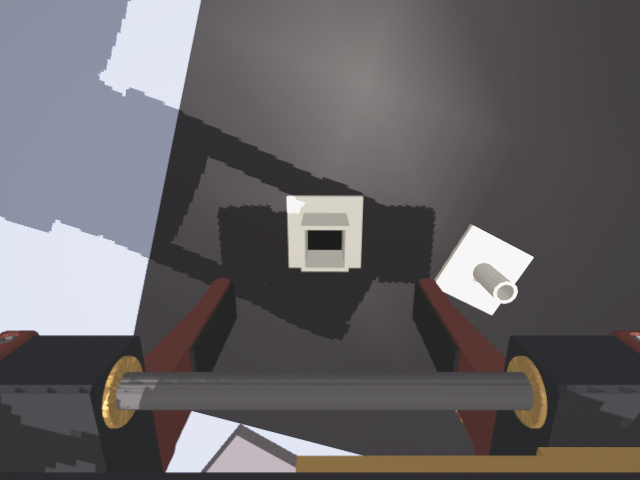

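The square outlet is centred and square to the fingers at (325,235). The narrow one is clear of them.

>>> {"method": "apply_moves", "body": {"plan": [[0, 0, -0.04, 0], [0, 0, -0.035, 0], [0, 0, -0.023, 0], [0, 0, -0.01, 0], [0, 0, -0.004, 0], [0, 0, 0, 0]]}}

```text
time: 21.1
tcp_pos: [0.4486, -0.005, 0.0141]
tool_rot: [0.0, 0.584, 0.812, 0.0]
ft_force: [0.5, -0.8, -0.7]
grip_width: 0.0878
grip_force: 0.0
```

>>> {"method": "apply_moves", "body": {"plan": [[0, 0, 0, 0], [0, 0, 0, 0], [0, 0, 0, 0], [0, 0, 0, 0], [0, 0, 0, 0], [0, 0, 0, 0], [0, 0, 0, 0], [0, 0, 0, 0], [0, 0, 0, 0], [0, 0, 0, 0]], "grip": -1, "newtons": 20}}

```text
time: 22.1
tcp_pos: [0.448, -0.0056, 0.0138]
tool_rot: [-0.0, 0.584, 0.812, -0.0]
ft_force: [-0.8, 0.2, 1.5]
grip_width: 0.0339
grip_force: 20.0
```

>>> {"method": "apply_moves", "body": {"plan": [[0, 0, 0.005, 0], [0, 0, 0.025, 0], [0, 0, 0.04, 0], [0, 0, 0.03, 0], [0.0008, -0.017, 0, -0.04], [0.00165, -0.0339, 0, -0.0796], [0.00165, -0.0339, 0, -0.0796], [0.00165, -0.0339, 0, -0.0796], [0.00165, -0.0339, 0, -0.0796], [0.00165, -0.0339, 0, -0.0796], [0.00165, -0.0339, 0, -0.0796], [0.00165, -0.0339, 0, -0.0796], [0.0008, -0.0172, 0, -0.0398], [0, 0, -0.035, 0], [0, 0, -0.025, 0], [0, 0, -0.01, 0], [0, 0, 0, 0], [0, 0, 0, 0]]}}

```text
time: 23.9
tcp_pos: [0.4615, -0.2768, 0.0444]
tool_rot: [0.0, 0.809, 0.588, 0.0]
ft_force: [-0.2, 0.4, 0.0]
grip_width: 0.034
grip_force: 20.0
```

```bash
python3 - <<'E'
from h import *
st();c=wrist("w8")
E
```

```text
t 23.9 tcp [ 461.5 -276.8   44.4] finger yaw -17.9 w 34.0 gf 19.974929094314575 f [-0.2  0.4  0. ] q [-0.67  0.5   1.82  0.    0.82 -0.36]
```

View pics/w8.png

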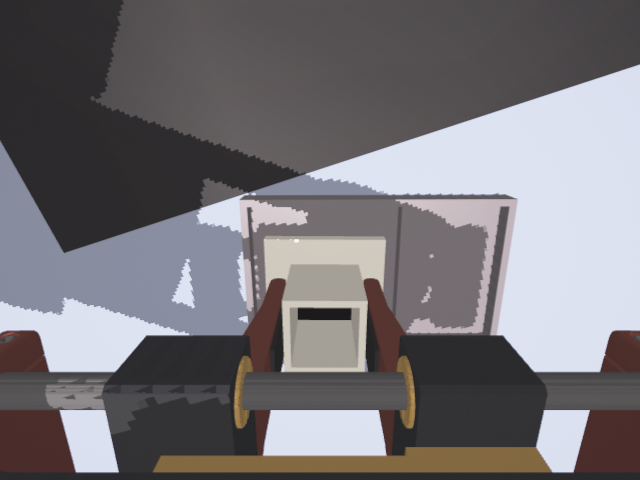

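The square outlet is parallel to the tray. Its flange (264–386) is centred between the walls at 251 and 400, so I'll lower it.

>>> {"method": "apply_moves", "body": {"plan": [[0, 0, -0.015, 0], [0, 0, -0.008, 0], [0, 0, -0.0015, 0], [0, 0, -0.001, 0], [0, 0, 0, 0], [0, 0, 0, 0]]}}

```text
time: 24.55
tcp_pos: [0.4615, -0.2772, 0.0188]
tool_rot: [0.0, 0.809, 0.588, 0.0]
ft_force: [-0.4, -0.6, -0.1]
grip_width: 0.0338
grip_force: 20.0
```

>>> {"method": "apply_moves", "body": {"plan": [[0, 0, -0.0007, 0], [0, 0, 0, 0], [0, 0, 0, 0]]}}

```text
time: 24.85
tcp_pos: [0.4614, -0.2772, 0.0178]
tool_rot: [0.0, 0.809, 0.588, 0.0]
ft_force: [0.1, -0.5, 2.2]
grip_width: 0.0339
grip_force: 20.0
```

>>> {"method": "apply_moves", "body": {"plan": [[0, 0, -0.0003, 0], [0, 0, 0, 0]]}}

```text
time: 25.05
tcp_pos: [0.4614, -0.2772, 0.0178]
tool_rot: [0.0, 0.809, 0.588, 0.0]
ft_force: [-0.3, 1.1, 5.9]
grip_width: 0.0336
grip_force: 20.0
```

>>> {"method": "apply_moves", "body": {"plan": [[0, 0, 0, 0], [0, 0, 0, 0], [0, 0, 0, 0], [0, 0, 0.01, 0], [0, 0, 0.03, 0], [0, 0, 0.04, 0], [0, 0, 0.035, 0]], "grip": 0.2}}

```text
time: 25.75
tcp_pos: [0.4611, -0.2769, 0.1343]
tool_rot: [-0.0, 0.809, 0.588, -0.0]
ft_force: [1.4, -0.2, 0.8]
grip_width: 0.0526
grip_force: 0.0
```

>>> {"method": "apply_moves", "body": {"plan": [[0.0252, 0.0291, 0, 0], [0.0252, 0.0291, 0, 0], [0.0252, 0.0291, 0, 0], [0.0252, 0.0291, 0, 0], [0.0252, 0.0291, 0, 0], [0.0252, 0.0291, 0, 0], [0, 0, 0, 0], [0, 0, 0, 0]], "grip": 1}}

```text
time: 26.55
tcp_pos: [0.6124, -0.1018, 0.1326]
tool_rot: [0.0, 0.808, 0.589, -0.0]
ft_force: [-0.7, -0.1, 0.0]
grip_width: 0.0878
grip_force: 0.0
```

```bash
python3 - <<'E'
from h import *
st();c=wrist("w9");X=cloud(c)
d=np.linalg.norm(X[...,:2]-[.6125,-.1025],axis=-1)
Q=X[(d<.03)&(X[...,2]>.059)&(X[...,2]<.07)]
print(len(Q),np.median(Q[:,2]),cv2.minAreaRect((Q[:,:2]*1000).astype(np.float32)))
E
```

```text
t 26.55 tcp [ 612.4 -101.8  132.6] finger yaw -17.8 w 87.8 gf 0.0 f [-0.7 -0.1  0. ] q [-0.28  0.48  1.56 -0.    1.1   0.04]
1036 0.06519073468983407 ((611.4480590820312, -103.18866729736328), (24.579971313476562, 24.14344024658203), 42.673614501953125)
```

>>> {"method": "apply_moves", "body": {"plan": [[0, -0.0005, -0.04, 0], [0, 0, -0.04, 0], [0, 0, -0.025, 0], [0, 0, -0.01, 0], [0, 0, -0.003, 0], [0, 0, 0, 0]]}}

```text
time: 27.2
tcp_pos: [0.6126, -0.1037, 0.0151]
tool_rot: [0.0, 0.809, 0.588, 0.0]
ft_force: [-0.1, -0.5, 0.2]
grip_width: 0.0876
grip_force: 0.0
```

>>> {"method": "apply_moves", "body": {"plan": [[0, 0, 0, 0], [0, 0, 0, 0], [0, 0, 0, 0], [0, 0, 0, 0], [0, 0, 0, 0], [0, 0, 0, 0], [0, 0, 0, 0], [0, 0, 0, 0], [0, 0, 0, 0], [0, 0, 0, 0], [0, 0, 0, 0]], "grip": -1, "newtons": 20}}

```text
time: 28.3
tcp_pos: [0.6123, -0.1029, 0.0143]
tool_rot: [-0.0, 0.809, 0.588, -0.0]
ft_force: [-0.4, 1.0, -0.9]
grip_width: 0.0276
grip_force: 20.0
```

>>> {"method": "apply_moves", "body": {"plan": [[0, 0, 0.005, 0], [0, 0, 0.02, 0], [0, 0, 0.04, 0], [0, 0, 0.035, 0], [-0.0058, -0.0141, 0, 0], [-0.0117, -0.0281, 0, 0], [-0.0117, -0.0281, 0, 0], [-0.0117, -0.0281, 0, 0], [-0.0117, -0.0281, 0, 0], [-0.0117, -0.0281, 0, 0], [-0.0117, -0.0281, 0, 0], [-0.0057, -0.0141, 0, 0], [0, 0, -0.035, 0], [0, 0, -0.03, 0], [0, 0, -0.01, 0], [0, 0, 0, 0], [0, 0, 0, 0]]}}

```text
time: 30.0
tcp_pos: [0.5313, -0.2997, 0.04]
tool_rot: [0.0, 0.809, 0.588, 0.0]
ft_force: [1.3, 0.4, -0.4]
grip_width: 0.0275
grip_force: 20.0
```

```bash
python3 - <<'E'
from h import *
st();c=wrist("w10")
E
```

```text
t 30.0 tcp [ 531.3 -299.7   40. ] finger yaw -17.9 w 27.5 gf 19.99990224838257 f [ 1.3  0.4 -0.4] q [-0.63  0.58  1.66  0.    0.9  -0.31]
```

View pics/w10.png

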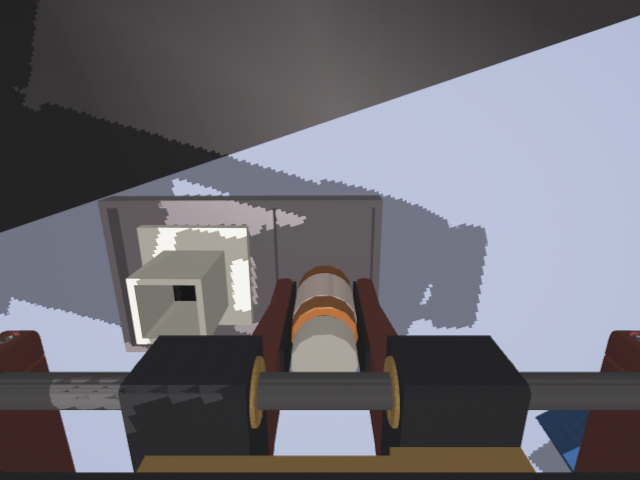

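The square outlet lies flat in its compartment (139–255 between walls 115–276). The vial is centred between the walls at 276 and 374.

>>> {"method": "apply_moves", "body": {"plan": [[0, 0, -0.012, 0], [0, 0, -0.006, 0], [0, 0, -0.0015, 0], [0, 0, -0.001, 0], [0, 0, 0, 0], [0, 0, 0, 0]]}}

```text
time: 30.65
tcp_pos: [0.5308, -0.2998, 0.019]
tool_rot: [0.0, 0.809, 0.588, 0.0]
ft_force: [-0.1, 0.4, -0.6]
grip_width: 0.0274
grip_force: 20.0
```

>>> {"method": "apply_moves", "body": {"plan": [[0, 0, -0.0007, 0], [0, 0, 0, 0], [0, 0, 0, 0]]}}

```text
time: 30.95
tcp_pos: [0.5308, -0.2999, 0.0183]
tool_rot: [0.0, 0.809, 0.588, 0.0]
ft_force: [-0.6, -0.8, 1.1]
grip_width: 0.0279
grip_force: 20.0
```

>>> {"method": "apply_moves", "body": {"plan": [[0, 0, -0.0005, 0], [0, 0, 0, 0], [0, 0, 0, 0]]}}

```text
time: 31.25
tcp_pos: [0.5309, -0.2998, 0.0182]
tool_rot: [0.0, 0.809, 0.588, 0.0]
ft_force: [-1.0, 0.4, 4.2]
grip_width: 0.0279
grip_force: 20.0
```

>>> {"method": "apply_moves", "body": {"plan": [[0, 0, 0, 0], [0, 0, 0, 0], [0, 0, 0, 0], [0, 0, 0.01, 0], [0, 0, 0.03, 0], [0, 0, 0.04, 0], [0, 0, 0.04, 0], [0, 0, 0.04, 0], [-0.01, 0.04, 0, 0], [-0.01, 0.04, 0, 0], [-0.01, 0.04, 0, 0], [-0.01, 0.04, 0, 0], [-0.01, 0.04, 0, 0], [-0.01, 0.04, 0, 0], [0, 0.03, 0, 0], [0, 0.03, 0, 0], [0, 0, 0, 0], [0, 0, 0, 0]], "grip": 0.1}}

```text
time: 33.05
tcp_pos: [0.4708, 0.0005, 0.1781]
tool_rot: [0.0, 0.808, 0.589, 0.0]
ft_force: [0.2, 0.3, -0.4]
grip_width: 0.0484
grip_force: 0.0
```

```bash
python3 - <<'E'
from h import *
st();t=bot.read_camera("top");s=bot.read_camera("scene")
cv2.imwrite("pics/t11.png",t["pixels"][:,:,::-1]);cv2.imwrite("pics/s11.png",s["pixels"][:,:,::-1])
X=cloud(t);Y=cloud(s)
for n,g,h in(("wide",(.3927,.3402),.05),("cup",(.4674,.3041),.064),("weight",(.5322,.2728),.072),("square",(.4612,-.2771),.05),("vial",(.5306,-.2997),.068),("narrow",(.586,.003),.046),("glue",(.7625,-.152),.09)):
    for C in(X,Y):
        Q=C[(np.linalg.norm(C[...,:2]-g,axis=-1)<.035)&(abs(C[...,2]-h)<.006)]
        if len(Q)>5:print(n,len(Q),Q[:,2].mean().round(4),np.round(cv2.minAreaRect((Q[:,:2]*1000).astype(np.float32))[0],1))
E
```

```text
t 33.05 tcp [470.8   0.5 178.1] finger yaw -17.8 w 48.4 gf 0.0 f [ 0.2  0.3 -0.4] q [-0.15  0.22  1.84 -0.    1.08  0.17]
wide 171 0.0481 [394.8 337.8]
wide 177 0.0485 [394.3 341.2]
cup 246 0.0621 [468.2 301.7]
cup 265 0.0623 [466.4 305.3]
weight 133 0.0707 [533.2 272.3]
weight 116 0.0712 [531.6 274.2]
square 187 0.0485 [ 462.7 -278.5]
square 168 0.0482 [ 461.1 -275.1]
vial 201 0.0671 [ 532.1 -300.3]
vial 125 0.067 [ 530.5 -297.2]
narrow 51 0.045 [586.1   2.8]
narrow 68 0.0443 [584.8   5.5]
glue 227 0.0891 [ 763.4 -153.5]
glue 226 0.0893 [ 761.5 -151.4]
```

View pics/s11.png

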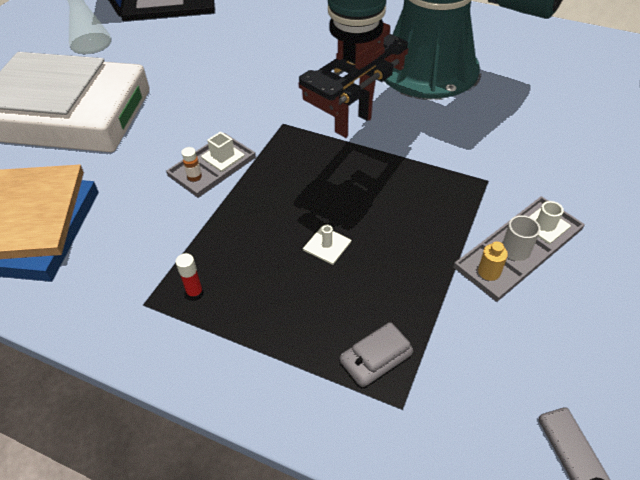

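View pics/t11.png

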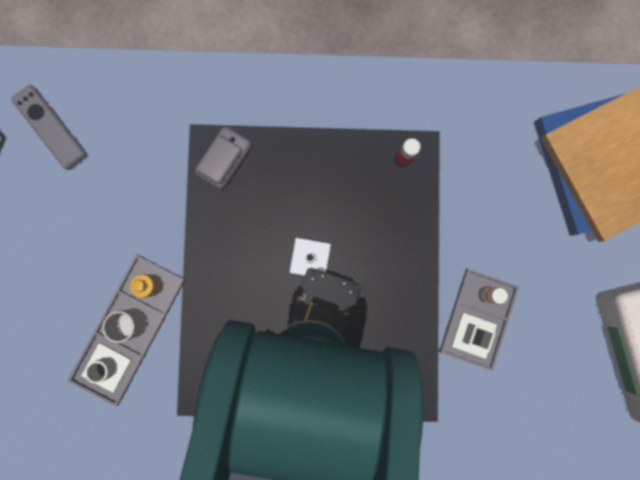

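Both kits are complete. Long tray: outlet (97,372), cup (118,327), weight (142,286). Short tray: outlet (477,336), vial (495,295). The narrow outlet, glue stick and mouse have not moved.

```bash
python3 -c "
from bench import bot
print(bot.hand_in())"
```

```text
the job is handed in; nothing more can be done
None
```

Both hopper kits are made up in the order asked and handed in after about 33 s on the robot's clock; the last camera check showed all five items standing upright in their compartments and the narrow outlet, glue stick and mouse unmoved.

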